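Prise open the punch case with the opening knife

TASK

Pick up the flat-bladed opening knife, slip its blade into the slot under the front of the wooden punch case's lid, prise the lid up with the blade (not with the gripper) and swing it wide open so that it stands about upright. Then lay the knife down, without dropping it, so that all of it rests on the cork mat. Leave the other things on the bench where they are.

Things in the scene. Friction and masses are not known exactly. Their poses are not given: they have to be found in the camera images.
- knife_grip (a point): Loose opening knife, 190 mm long, 120 g: pale square-edged wooden handle (100 long, 24 wide, 26 high, brass collar in front), then a flat steel blade (90 long, 32 wide, 3 thick, square end) level with the handle's UNDERSIDE, which lies on the bench. Point: in the handle at the centre of mass, 13 above the underside, 25 behind the blade's start. +x to the tip, y across, z up.
- knife_tip (a point): Middle of the end of the knife's blade, half-way through its thickness (1.5 mm above the underside), 115 mm ahead of knife_grip; same axes as knife_grip.
- knife_butt (a point): Middle of the rear end of the knife's handle, 75 mm behind knife_grip; same axes.
- case: Punch case: dark wooden box fixed to the bench, 120 mm deep (x), 170 wide (y), 60 high with its lid, walls 8 thick; contents lie below 26. Origin: centre of its underside; +x from its front (slot) to its hinge, z up.
- slot (a point): Pry slot: an opening 60 mm wide and 10 mm high (42 to 52 above the bench) through the case's 8 mm front wall, right under the lid. A brass sill 60 wide, 4 thick, its top level with the slot's floor, sticks out 12 in front of it as a rest for the blade. Point: middle of the slot (47 above the bench) in the front face; +x into the case to the hinge, y across, z up.
- hinge (a point): Middle of the lid's hinge line, along the upper rear edge of the case, level with the lid's underside (52 above the bench), 120 mm behind the slot point; same axes as slot (+x points away from the slot).
- lid (a joint): Angle of the case's lid: 0 shut, grows as its front edge rises, 1.57 upright, stops at 1.9. The lid is a plain board 120 x 170 x 8 mm, about 120 g, flush with the case all round, with a stiff hinge: it stays where it is left. About 1 to 2 N at the front edge raises it.
- lid_edge (a point): Middle of the lid's front edge, half-way through its thickness, 120 mm from the hinge; moves with the lid.
- mat: Cork mat fixed on the bench, 260 (x, long) by 130 (y) by 5 mm thick; origin at the centre of its underside, x along its length.
- mandrel_mid (a point): Bystander: ring mandrel, loose, 200 mm long: square pale wooden handle (90 x 26 x 26) with a tapered ROUND steel rod 12 to 20 mm thick, too thick for the slot. Middle of its length, 13 mm above its underside; x along the rod to its thin end.
- block_mid (a point): Bystander: loose square steel bench block 70 x 70 x 22 mm; its centre.
- bowl_mid (a point): Bystander: loose dark steel bowl, 110 mm across, 45 mm high; its centre.
Not all that is in view belongs to the job. What is shaped like the part that bears knife_grip but red is not meant.

How it is judged:
By the outcome, as a careful person would: the job done as asked, in the order asked, and still so for the second after the job is handed in, with the robot touching nothing.
It also fails if it takes over 62 s, if anything falls off the work surface, if the arm or the gripper's body presses on something with over 40 N, if the wrist force passes 120 N, or if a joint passes its speed limit or range.

ROBOT

A 6-joint arm with a two-finger parallel gripper is mounted at the origin on the work surface. World frame = base frame: x ahead of the robot, y to its left, z up, the work surface at z = 0. Lengths are in mm, angles in rad, forces in N, time in s.
With the tool pointing down it reaches from about 300 to 775 mm from the base axis. Payload 14.6 kg.
Tool frame: the origin (TCP) lies midway between the tips of the shut fingers; the grasp point (between the pads) lies manip.grasp_offset behind it (manip.grasp_offset is the distance from the TCP to the grasp point, in mm); z points along the fingers, y is the direction in which the jaws open and shut (so a half turn about z gives the same grasp; the last joint's range is limited). The gripper opens to 94 mm and grips with 3 to 60 N. Pads are 16 mm wide; open, the fingers measure 119 mm over their backs; the gripper's body (75 mm by 177 mm) begins 78 mm behind the grasp point.
Start: joints at [1.058, 0.3, 1.521, -0, 1.321, -0.067], TCP at [237.145, 496.237, 205.446] pointing down, gripper open.
Joint ranges: [-3.03, 3.03], [-0.79, 2.21], [0.23, 2.52], [-1.04, 4.18], [0, 3.07], [-2.55, 2.55]. Speed limits (rad/s): [2.22, 2.22, 2.57, 3.14, 3.14, 3.14].

INTERFACE

Orientations are given as [roll, pitch, yaw] about the fixed x, y, z axes, in that order (R = Rz(yaw) Ry(pitch) Rx(roll)).
In Python, from cell import monitor, vision, order, manip gives the robot as it stands.
- The arm moves only by the shell command python3 -m jog 'ROWS' [FORCE]. ROWS is JSON, a list of rows, each a list of 7 numbers: the shift along the tool's x, y, z in cm, then the turn, a rotation vector about the tool's x, y, z in rad, then the opening in per cent of the stroke, from 0 (shut) to 100 (fully open). In form: [[tx, ty, tz, rx, ry, rz, jaw], ...]. A call has 1 to 8 rows; each row shifts and turns the commanded pose from where the row before left it, along the tool's axes as they then stand; what a row does not reach is not made up. A row lasts 1/10 s, in which the tool goes at most 50 mm and 8.59 degrees, less where a joint would pass 70% of its speed; a pose out of reach is approached as far as the arm can. A call is refused whole if a number of a shift passes 5 or a number of a turn 0.15, either way. A call with a gripper value outside its range is refused whole. The fingers move at their own pace and stop on an object; FORCE is the grip in N (left out, the last holds). Time passes only in rows, so rows that do not move let the fingers close. It gives the time, the measured TCP pose, the force and the opening at its end, in the units of the state.
- monitor.read_state(): the state, without advancing time (a new reading comes with each control period).
- vision.camera(name): name is "side" or "top"; returns a dict with "color" (384x512x3 uint8, blue, green, red), "fx", "fy", "cx", "cy" (pixels), "cam_to_world" (4x4, takes a point from camera to world coordinates). Camera axes: x right, y down, z forward; pixel columns grow to the right and rows downward; lengths in mm; the calibration is good to about 2 mm. A picture is of the moment at which its call begins. There is no depth.
- order.sign_off(): hands the job in, once; it reports no verdict.
The state is a dict: "clock": time; "joints": joint angles; "qd": joint speeds; "effort": joint torques, N m; "eef_pos": TCP position; "eef_rot": TCP orientation; "wrist_force": force on the tool from outside, world axes, zero at the start; "moment": the same for the moment, N m; "finger_gap": finger opening in mm.
Only numpy, scipy, OpenCV 4.12 (cv2) and the standard library are available. Lean on these libraries where they do the work, as an engineer would, in place of code of your own. Each camera call takes 0.05 s, during which the arm holds its last target.

## Working session

There is one attempt and no reset: what is moved stays moved. The work goes in short steps, Python scripts to look and compute and a shell command to move; the robot and the scene stay as the last step left them, time stands still between calls to the robot, and variables do not carry over. Pictures are saved under pics/ and viewed, and the job is handed in when it is done.

```bash
mkdir -p pics; ls; python3 - <<'E'
from cell import monitor, vision, order, manip
import cv2
print(monitor.read_state()); print(manip.grasp_offset, dir(manip))
for n in("side","top"):
    c=vision.camera(n); cv2.imwrite(f"pics/{n}0.png",c["color"]); print(n,c["fx"],c["fy"],c["cx"],c["cy"],c["cam_to_world"])
E
```

```text
pics
{'clock': 0.0, 'joints': array([ 1.05841482e+00,  3.00455622e-01,  1.52160601e+00,  1.86989387e-06,
        1.32069155e+00, -6.65945976e-02]), 'qd': array([-0.00074422,  0.00047313,  0.00033536, -0.00035413, -0.00117309,
        0.00047698]), 'effort': array([-6.82672344e-04, -5.31815636e+01, -3.52731371e+01,  7.06981332e-02,
        2.45117967e-02, -6.34470712e-05]), 'eef_pos': array([237.00873264, 496.01283575, 204.88427379]), 'eef_rot': array([-3.14043481e+00, -7.90352032e-05,  2.69580524e+00]), 'wrist_force': array([-0.11345322,  0.35068634, -0.23689823]), 'moment': array([ 0.0137864 , -0.03751064, -0.00723526]), 'finger_gap': 94.20791875051529}
18.8 ['Unreachable', '__class__', '__delattr__', '__dict__', '__dir__', '__doc__', '__eq__', '__format__', '__ge__', '__getattribute__', '__getstate__', '__gt__', '__hash__', '__init__', '__init_subclass__', '__le__', '__lt__', '__module__', '__ne__', '__new__', '__reduce__', '__reduce_ex__', '__repr__', '__setattr__', '__sizeof__', '__str__', '__subclasshook__', '__weakref__', 'grasp_offset']
side 489.99653292153204 489.99653292153204 253.61208438358562 187.7767343188359 [[ 9.24086312e-01 -2.38715524e-01  2.98461699e-01  3.23146579e+01]
 [-3.82150458e-01 -5.87463683e-01  7.13335439e-01 -1.16502280e+03]
 [ 5.05116551e-03 -7.73240790e-01 -6.34092396e-01  1.07511536e+03]
 [ 0.00000000e+00  0.00000000e+00  0.00000000e+00  1.00000000e+00]]
top 401.2718440229844 401.2718440229844 252.26336419107176 192.23020437193168 [[-2.80617430e-02 -9.97005334e-01  7.20618008e-02  4.36312124e+02]
 [-9.99358734e-01  2.95857861e-02  2.01693345e-02 -3.19341653e+01]
 [-2.22409391e-02 -7.14496034e-02 -9.97196217e-01  1.12252521e+03]
 [ 0.00000000e+00  0.00000000e+00  0.00000000e+00  1.00000000e+00]]
```

View pics/side0.png

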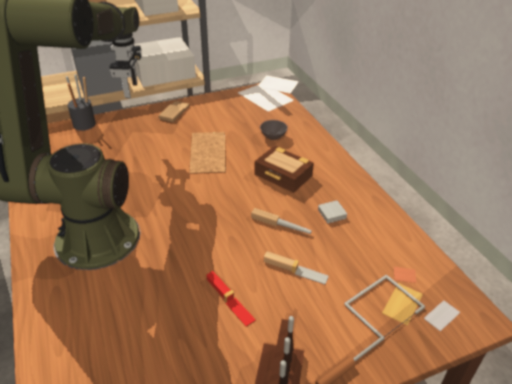

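View pics/top0.png

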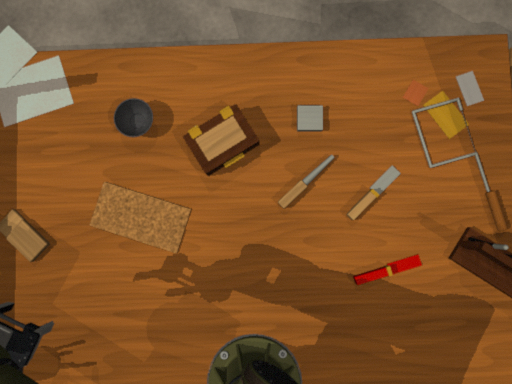

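Candidates, in top-view pixels:
- The tool at (373,193) has a pale handle and a wide flat blade with a square end.
- The tool at (307,182) has a pale handle and a tapered rod, so it is the mandrel.
- The tool at (388,270) is red, so it is the decoy.

The one at (373,193) fits the description. I'll confirm it in a crop.

```bash
python3 - <<'E'
import cv2,numpy as np
t=cv2.imread("pics/top0.png"); s=cv2.imread("pics/side0.png")
a=cv2.resize(t[150:230,270:410],None,fx=5.5,fy=5.5,interpolation=cv2.INTER_CUBIC)
cv2.imwrite("pics/k_top.png",a)
cv2.imwrite("pics/case_top.png",cv2.resize(t[95:185,175:270],None,fx=6,fy=6,interpolation=cv2.INTER_CUBIC))
cv2.imwrite("pics/case_side.png",cv2.resize(s[135:200,240:330],None,fx=8,fy=8,interpolation=cv2.INTER_CUBIC))
cv2.imwrite("pics/k_side.png",cv2.resize(s[200:290,240:340],None,fx=6,fy=6,interpolation=cv2.INTER_CUBIC))
cv2.imwrite("pics/mat_top.png",cv2.resize(t[175:260,85:200],None,fx=6,fy=6,interpolation=cv2.INTER_CUBIC))
E
```

```text
(no output)
```

View pics/k_top.png

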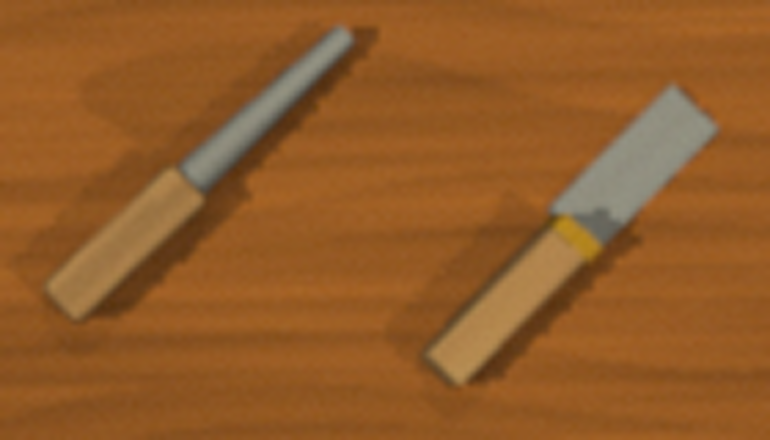

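View pics/case_top.png

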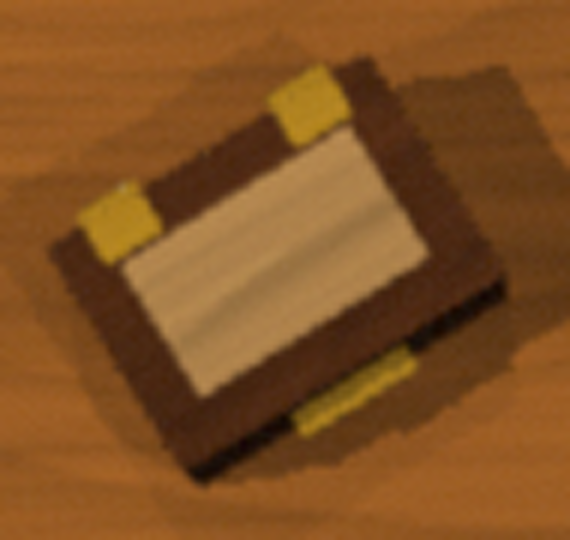

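View pics/case_side.png

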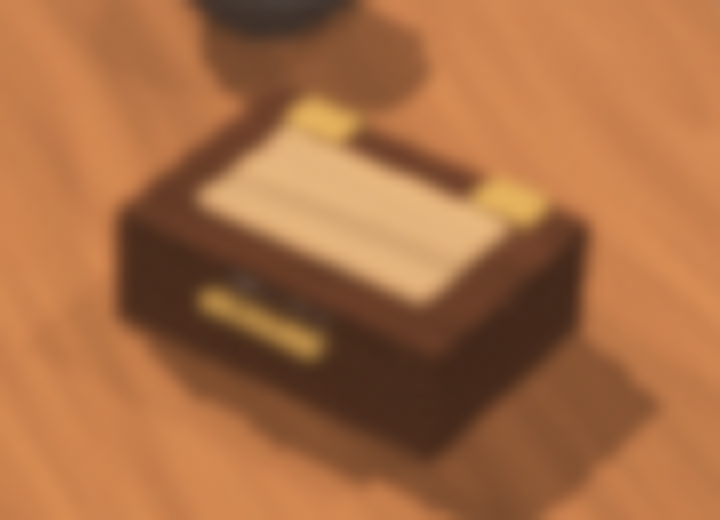

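View pics/k_side.png

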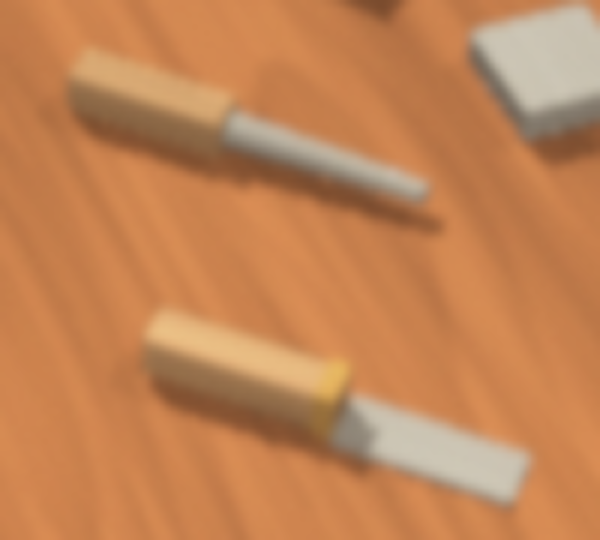

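View pics/mat_top.png

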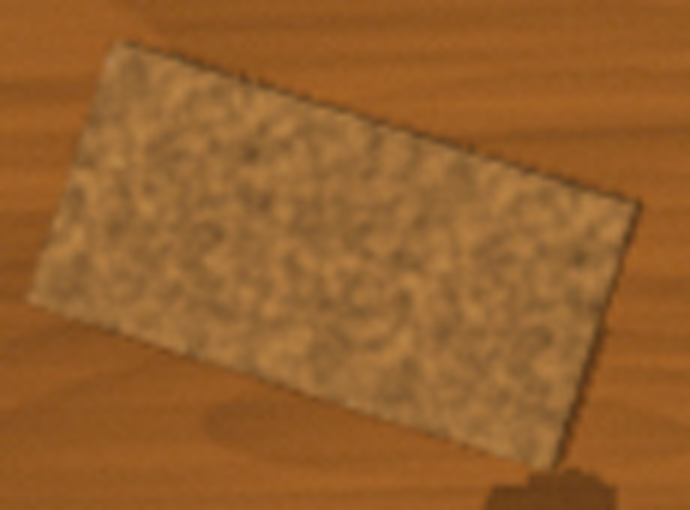

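The crop confirms it: (373,193) has a pale handle, brass collar and wide square-ended blade, and its neighbour is the round-rod mandrel. Next I'll fit the poses.

```bash
cat > h.py <<'E'
import numpy as np, cv2
from scipy.optimize import least_squares
from cell import vision
def cam(n):
    c=vision.camera(n); return c
CAL={"side":(489.99653,253.61208,187.77673,np.array([[9.24086312e-01,-2.38715524e-01,2.98461699e-01,3.23146579e+01],[-3.82150458e-01,-5.87463683e-01,7.13335439e-01,-1.16502280e+03],[5.05116551e-03,-7.73240790e-01,-6.34092396e-01,1.07511536e+03]])),
"top":(401.27184,252.26336,192.2302,np.array([[-2.80617430e-02,-9.97005334e-01,7.20618008e-02,4.36312124e+02],[-9.99358734e-01,2.95857861e-02,2.01693345e-02,-3.19341653e+01],[-2.22409391e-02,-7.14496034e-02,-9.97196217e-01,1.12252521e+03]]))}
def proj(n,P):
    f,cx,cy,T=CAL[n]; P=np.atleast_2d(P); q=(P-T[:,3])@T[:,:3]
    return np.c_[cx+f*q[:,0]/q[:,2],cy+f*q[:,1]/q[:,2]]
def crop2px(pts,off,s): return (np.array(pts,float)+.5)/s-.5+np.array(off)
def back(n,uv,z):
    f,cx,cy,T=CAL[n]; uv=np.atleast_2d(uv)
    d=np.c_[(uv[:,0]-cx)/f,(uv[:,1]-cy)/f,np.ones(len(uv))]@T[:,:3].T
    return T[:,3]+d*((z-T[2,3])/d[:,2])[:,None]
def fit(obs,x0,names=None):
    # obs: list of (view, local pts, px)
    def W(x,L):
        c,s=np.cos(x[2]),np.sin(x[2]); L=np.array(L,float)
        return np.c_[x[0]+c*L[:,0]-s*L[:,1],x[1]+s*L[:,0]+c*L[:,1],L[:,2]]
    r=lambda x:np.concatenate([(proj(v,W(x,L))-p).ravel() for v,L,p in obs])
    o=least_squares(r,x0,x_scale=[10,10,.1],loss="soft_l1"); 
    return o.x,r(o.x).reshape(-1,2)
E
cat > m.py <<'E'
from h import *
np.set_printoptions(precision=2,suppress=True)
def pr(n,r): print(n,r[0],"\n",r[1].T)
o=[("top",[(115,16,3),(115,-16,3),(-75,12,26),(-75,-12,26)],crop2px([(675,84),(718,128),(429,353),(460,385)],(270,150),5.5)),]
os=[("side",[(115,16,3),(115,-16,3),(-75,12,26)],crop2px([(530,452),(512,505),(168,310)],(240,200),6))]
pr("kT",fit(o,[430,-340,-.8])); pr("kS",fit(os,[430,-340,-.8])); pr("kB",fit(o+os,[430,-340,-.8]))
c=[("top",[(-60,-85,60),(-60,85,60),(60,85,60),(60,-85,60)],crop2px([(503,284),(192,475),(52,250),(372,58)],(175,95),6))]
cs=[("side",[(-60,-85,60),(-60,85,60),(60,85,60),(60,-85,60)],crop2px([(435,355),(120,214),(268,88),(587,228)],(240,135),8))]
pr("cT",fit(c,[560,50,.5]));pr("cS",fit(cs,[560,50,.5]));pr("cB",fit(c+cs,[560,50,.5]))
m=[("top",[(130,-65,5),(130,65,5),(-130,65,5),(-130,-65,5)],crop2px([(552,468),(640,203),(120,42),(30,300)],(85,175),6))]
pr("m",fit(m,[400,250,-1.9]))
E
python3 m.py
```

```text
kT [ 492.21 -328.61   -0.82] 
 [[-0.16  0.37 -0.48  0.25]
 [-0.11 -0.03 -0.16  0.31]]
kS [ 492.91 -329.19   -0.81] 
 [[ 0.63  0.23 -1.24]
 [ 0.58 -0.16 -0.52]]
kB [ 492.52 -328.78   -0.82] 
 [[-0.2   0.35 -0.37  0.37  0.39 -0.1  -1.32]
 [-0.3  -0.24 -0.21  0.24  0.73 -0.03 -0.69]]
cT [658.98  68.72   0.52] 
 [[ 1.52 -1.08 -0.42  0.3 ]
 [-0.44  0.53  0.17 -0.26]]
cS [660.94  70.12   0.53] 
 [[ 0.2  -1.01  0.34  0.2 ]
 [ 0.53 -0.21  0.11 -0.53]]
cB [659.57  68.81   0.52] 
 [[ 1.49 -0.93 -0.48  0.08 -0.27 -1.22  0.4   0.05]
 [-0.85  0.38  0.15 -0.55  0.91 -0.09  0.33 -0.07]]
m [458.02 305.78  -1.9 ] 
 [[ 0.43  0.25 -0.36 -0.33]
 [ 0.48 -0.08 -0.83  0.26]]
```

```bash
cat > d.py <<'E'
import sys,numpy as np
from scipy.spatial.transform import Rotation as R
from cell import monitor
np.set_printoptions(precision=3,suppress=True)
# d.py x y z yaw [pitchdown of tool..]: remaining shift (cm, tool axes), rotvec (tool axes) to tool-down pose with tool x along yaw, pitch=tip-up angle
def go(x,y,z,yaw,tipup=0.):
    s=monitor.read_state(); p=np.array(s["eef_pos"]); r=R.from_euler("xyz",s["eef_rot"])
    rt=R.from_euler("z",yaw)*R.from_euler("y",-tipup)*R.from_euler("x",np.pi)
    d=r.inv().apply(np.array([x,y,z])-p)/10
    print("t",round(s["clock"],2),"pos",p,"rot",np.array(s["eef_rot"]),"gap",round(s["finger_gap"],1),"F",np.array(s["wrist_force"]),"q",np.array(s["joints"]))
    print("shift cm now-axes",d,"norm",np.linalg.norm(d),"| in target axes",rt.inv().apply(np.array([x,y,z])-p)/10,"| rotvec",(r.inv()*rt).as_rotvec())
if __name__=="__main__": go(*map(float,sys.argv[1:]))
E
python3 d.py 492 -328.5 205 -0.82
```

```text
t 0.1 pos [237.039 496.052 204.935] rot [-3.141 -0.     2.696] gap 94.1 F [ 0.25  -0.399  1.128] q [ 1.058  0.3    1.522  0.     1.321 -0.067]
shift cm now-axes [-58.559 -63.402   0.053] norm 86.3070942389132 | in target axes [77.681 37.611 -0.006] | rotvec [-0.    -0.001 -2.767]
```

```bash
python3 -m jog '[[-3.25,-3.52,0,0,0,0,60],[-3.25,-3.52,0,0,0,0,60],[-3.25,-3.52,0,0,0,0,60],[-3.25,-3.52,0,0,0,0,60],[-3.25,-3.52,0,0,0,0,60],[-3.25,-3.52,0,0,0,0,60],[-3.25,-3.52,0,0,0,0,60],[-3.25,-3.52,0,0,0,0,60]]'; python3 d.py 492 -328.5 205 -0.82
```

```text
clock: 0.9
eef_pos: [350.3, 128.2, 205.5]
eef_rot: [3.141, 0.0, 2.696]
wrist_force: [1.4, 0.7, 0.6]
finger_gap: 56.5
t 0.9 pos [350.284 128.225 205.471] rot [3.141 0.    2.696] gap 56.5 F [1.371 0.66  0.586] q [ 0.253 -0.109  1.969 -0.     1.281 -0.873]
shift cm now-axes [-32.466 -35.111   0.049] norm 47.82062390844018 | in target axes [43.061 20.797  0.047] | rotvec [-0.     0.    -2.767]
```

```bash
python3 -m jog '[[-3.25,-3.5,0,0,0,0,60],[-3.25,-3.5,0,0,0,0,60],[-3.25,-3.5,0,0,0,0,60],[-3.25,-3.5,0,0,0,0,60],[-3.25,-3.5,0,0,0,0,60],[-3.25,-3.5,0,0,0,0,60],[-3.25,-3.5,0,0,0,0,60],[-3.25,-3.5,0,0,0,0,60]]' >/dev/null; python3 -m jog '[[-3.2,-3.5,0,0,0,0,60],[-3.2,-3.5,0,0,0,0,60],[0,0,1,0,0,0.15,60],[0,0,1,0,0,0.15,60],[0,0,1,0,0,0.15,60],[0,0,1,0,0,0.15,60],[0,0,1,0,0,0.15,60],[0,0,1,0,0,0.15,60]]'; python3 -m jog '[[0,0,0,0,0,0.15,60],[0,0,0,0,0,0.15,60],[0,0,0,0,0,0.15,60],[0,0,0,0,0,0.15,60],[0,0,0,0,0,0.15,60],[0,0,0,0,0,0.15,60],[0,0,0,0,0,0.15,60],[0,0,0,0,0,0.15,60]]' ;  python3 d.py 492.4 -328.7 100 -0.82
```

```text
clock: 2.5
eef_pos: [491.6, -325.3, 144.7]
eef_rot: [-3.141, -0.001, 1.79]
wrist_force: [-0.4, 0.4, -0.6]
finger_gap: 56.2
clock: 3.3
eef_pos: [491.6, -325.3, 145.1]
eef_rot: [-3.141, 0.0, 0.59]
wrist_force: [0.5, 0.3, 0.1]
finger_gap: 56.1
t 3.3 pos [ 491.576 -325.337  145.072] rot [-3.141  0.     0.59 ] gap 56.1 F [0.542 0.331 0.143] q [-0.647  0.441  1.473 -0.     1.228  0.334]
shift cm now-axes [-0.117  0.328  4.507] norm 4.520530596886452 | in target axes [0.302 0.169 4.507] | rotvec [-0.     0.001  1.41 ]
```

```bash
python3 -m jog '[[-0.1,0.3,0,0,0,0.15,60],[0,0,0,0,0,0.15,60],[0,0,0,0,0,0.15,60],[0,0,0,0,0,0.15,60],[0,0,0,0,0,0.15,60],[0,0,0,0,0,0.15,60],[0,0,0,0,0,0.15,60],[0,0,0,0,0,0.15,60]]' ; python3 -m jog '[[0,0,2,0,0,0.15,60],[0,0,2,0,0,0.06,60],[0,0,0,0,0,0,60]]';  python3 d.py 492.4 -328.7 3 -0.82
python3 - <<'E'
from h import *
for n in("side","top"):
    c=cam(n)["color"]; 
    k=c[150:300,220:370] if n=="side" else c[150:240,320:420]
    cv2.imwrite(f"pics/g_{n}.png",cv2.resize(k,None,fx=4,fy=4,interpolation=cv2.INTER_CUBIC))
E
```

```text
clock: 4.1
eef_pos: [492.4, -328.4, 145.1]
eef_rot: [-3.142, 0.001, -0.61]
wrist_force: [-0.5, -0.2, -0.8]
finger_gap: 56.7
clock: 4.4
eef_pos: [491.4, -327.6, 102.7]
eef_rot: [3.141, 0.005, -0.815]
wrist_force: [-0.3, 0.6, 0.8]
finger_gap: 56.1
t 4.4 pos [ 491.421 -327.636  102.718] rot [ 3.141  0.005 -0.815] gap 56.1 F [-0.267  0.607  0.794] q [-0.65   0.491  1.505  0.     1.15   1.736]
shift cm now-axes [ 0.193 -0.006  9.971] norm 9.972857416658925 | in target axes [0.145 0.001 9.972] | rotvec [0.001 0.005 0.005]
```

View pics/g_side.png

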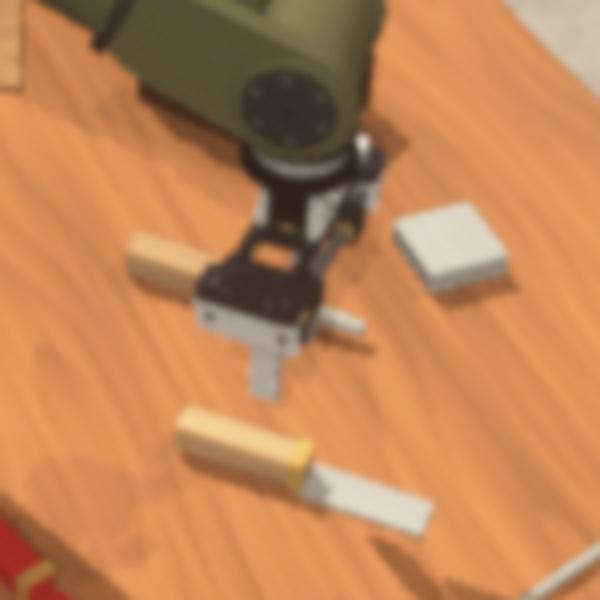

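View pics/g_top.png

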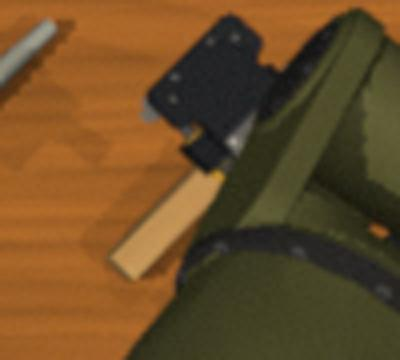

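```bash
python3 - <<'E'
from h import *
p=np.array([491.4,-327.6,102.7]); y=np.array([np.sin(-.815),-np.cos(-.815),0])
for s in(28,0,-28): print((proj("side",p+s*y)-[220,150])*4,(proj("top",p+s*y)-[320,150])*4)
E
```

```text
[[263.73553865 396.26789793]] [[261.9762852  214.77510059]]
[[278.51284731 369.253997  ]] [[229.74726596 183.46296486]]
[[292.8636713  343.01973835]] [[197.63588147 152.26511727]]
```

```bash
python3 -m jog '[[0,0,2,0,0,0,60],[0,0,2,0,0,0,60],[0,0,2,0,0,0,60],[0,0,2,0,0,0,60],[0,0,1.4,0,0,0,60],[0,0,0,0,0,0,60],[0,0,0,0,0,0,60]]' ; python3 d.py 492.4 -328.7 3 -0.82
```

```text
clock: 5.2
eef_pos: [493.0, -328.8, 12.4]
eef_rot: [-3.141, -0.001, -0.814]
wrist_force: [-0.2, 0.0, 0.8]
finger_gap: 56.4
t 5.2 pos [ 493.035 -328.795   12.414] rot [-3.141 -0.001 -0.814] gap 56.4 F [-0.237  0.008  0.822] q [-0.65   0.613  1.555 -0.     0.973  1.734]
shift cm now-axes [-0.051  0.04   0.941] norm 0.9435512907306859 | in target axes [-0.05   0.04   0.941] | rotvec [-0.    -0.001  0.006]
```

```bash
python3 -m jog '[[0,0,0.6,0,0,0.006,60],[0,0,0.4,0,0,0,60],[0,0,0,0,0,0,60],[0,0,0,0,0,0,0],[0,0,0,0,0,0,0],[0,0,0,0,0,0,0],[0,0,0,0,0,0,0],[0,0,0,0,0,0,0]]' 20; python3 -m jog '[[0,0,0,0,0,0,0],[0,0,0,0,0,0,0],[0,0,0,0,0,0,0]]' 55; python3 d.py 492.4 -328.7 3 -0.82
```

```text
clock: 6.0
eef_pos: [492.6, -328.5, 1.6]
eef_rot: [3.142, -0.0, -0.82]
wrist_force: [-0.5, -0.6, 1.1]
finger_gap: 23.6
clock: 6.3
eef_pos: [492.6, -328.6, 1.6]
eef_rot: [3.142, -0.0, -0.82]
wrist_force: [-0.8, -0.8, 2.1]
finger_gap: 23.3
t 6.3 pos [ 492.599 -328.557    1.554] rot [ 3.142 -0.    -0.82 ] gap 23.3 F [-0.775 -0.829  2.063] q [-0.65   0.629  1.559 -0.     0.954  1.741]
shift cm now-axes [-0.003  0.024 -0.145] norm 0.1466109179730445 | in target axes [-0.003  0.024 -0.145] | rotvec [ 0. -0. -0.]
```

```bash
python3 -m jog '[[0,0,-2,0,0,0,0],[0,0,-4,0,0,0,0],[0,0,-4,0,0,0,0],[0,0,-3,0,0,0,0],[0,0,0,0,0,-0.15,0],[0,0,0,0,0,-0.15,0],[0,0,0,0,0,-0.15,0],[0,0,0,0,0,-0.15,0]]'; python3 -m jog '[[0,0,0,0,0,-0.15,0],[0,0,0,0,0,-0.15,0],[0,0,0,0,0,-0.15,0],[0,0,0,0,0,-0.15,0],[0,0,0,0,0,-0.144,0],[0,0,0,0,0,0,0]]'; python3 d.py 469 -41 130 .524
```

```text
clock: 7.1
eef_pos: [492.5, -328.3, 131.2]
eef_rot: [-3.141, 0.0, -0.214]
wrist_force: [0.2, -0.6, -2.3]
finger_gap: 23.6
clock: 7.7
eef_pos: [492.5, -328.3, 131.2]
eef_rot: [-3.141, 0.0, 0.526]
wrist_force: [0.7, -0.4, -1.9]
finger_gap: 23.6
t 7.7 pos [ 492.514 -328.315  131.151] rot [-3.141  0.     0.526] gap 23.6 F [ 0.694 -0.385 -1.873] q [-0.65   0.46   1.48   0.     1.202  0.395]
shift cm now-axes [ 12.4   -26.024   0.127] norm 28.827782051821217 | in target axes [ 12.34  -26.053   0.115] | rotvec [-0.001  0.     0.002]
```

```bash
python3 -m jog '[[1.77,-3.72,0,0,0,0,0],[1.77,-3.72,0,0,0,0,0],[1.77,-3.72,0,0,0,0,0],[1.77,-3.72,0,0,0,0,0],[1.77,-3.72,2,0,0,0,0],[1.77,-3.72,2,0,0,0,0],[1.77,-3.72,2,0,0,0,0],[0,0,0,0,0,0,0]]'; python3 -m jog '[[0,0,0,0,0,0,0],[0,0,0,0,0,0,0]]';python3 d.py 469 -41 47 .524
cat > look.py <<'E'
from h import *
import sys
tag=sys.argv[1]
for n,(a,b,c0,d) in {"side":(110,230,190,340),"top":(90,220,150,300)}.items():
    c=cam(n)["color"]; cv2.imwrite(f"pics/{tag}_{n}.png",cv2.resize(c[a:b,c0:d],None,fx=5,fy=5,interpolation=cv2.INTER_CUBIC))
E
python3 look.py a
```

```text
clock: 8.5
eef_pos: [467.7, -37.2, 69.2]
eef_rot: [-3.138, 0.003, 0.523]
wrist_force: [-0.6, 0.1, -1.8]
finger_gap: 23.6
clock: 8.7
eef_pos: [470.1, -41.7, 72.0]
eef_rot: [3.141, -0.001, 0.521]
wrist_force: [0.2, -0.3, -1.3]
finger_gap: 23.3
t 8.7 pos [470.115 -41.735  71.969] rot [ 3.141 -0.001  0.521] gap 23.3 F [ 0.235 -0.316 -1.265] q [-0.166  0.293  1.873 -0.     0.975  0.884]
shift cm now-axes [-0.062 -0.121  2.497] norm 2.50049599761795 | in target axes [-0.06  -0.119  2.497] | rotvec [ 0.001 -0.001 -0.003]
```

View pics/a_side.png

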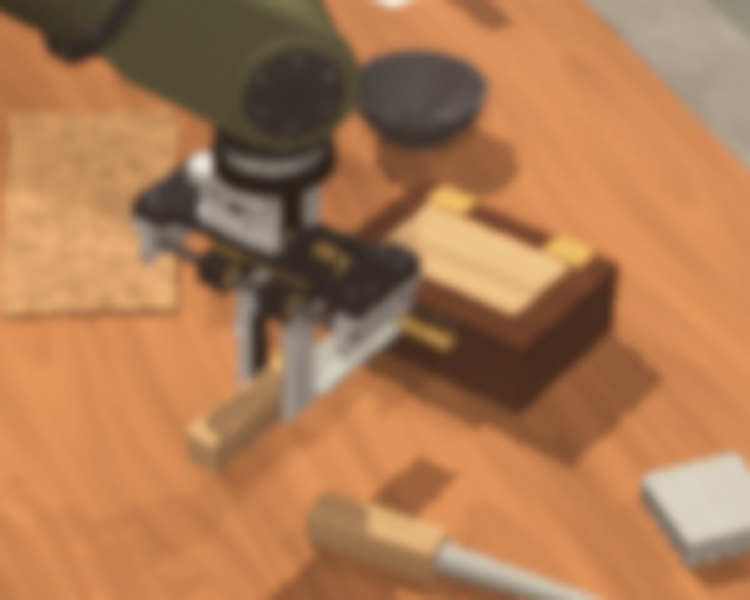

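View pics/a_top.png

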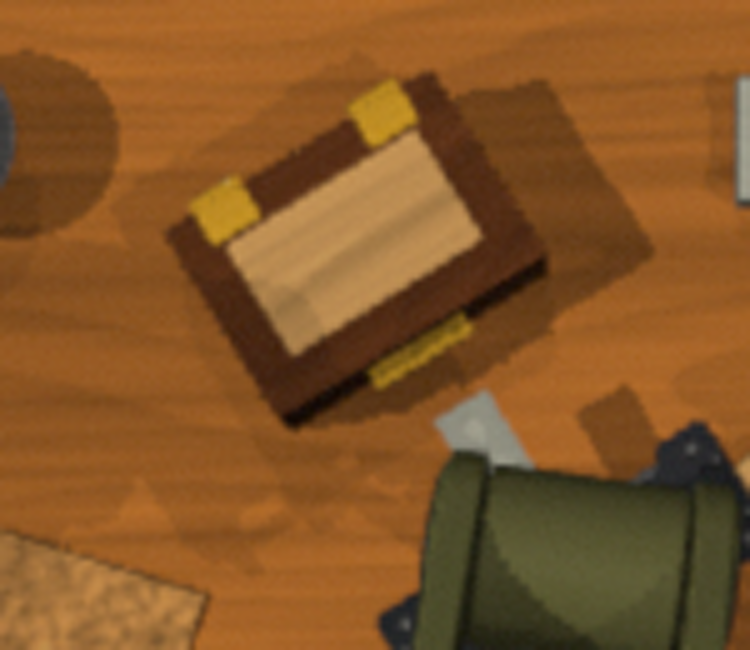

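```bash
python3 - <<'E'
from h import *
np.set_printoptions(precision=1,suppress=True)
u=np.array([np.cos(.522),np.sin(.522),0]);v=np.array([-u[1],u[0],0]);g=np.array([470.1,-41.7,72-1.6])
f=lambda n,P,o:(proj(n,P)-o)*5+2
print("tip top",f("top",[g+115*u+16*v+[0,0,3],g+115*u-16*v+[0,0,3]],[150,90]))
print("butt side top/bot",f("side",[g-75*u+12*v+[0,0,26],g-75*u-12*v+[0,0,26],g-75*u-12*v,g-75*u+12*v],[190,110]))
s=np.array([607.6,38.8,42])
print("sill top",f("top",[s-12*u+30*v,s-12*u-30*v],[150,90]), "side",f("side",[s-12*u+30*v,s-12*u-30*v],[190,110]))
b=back("top",crop2px([(378,388),(473,333)],(150,90),5),42);print(b,(b[0]+b[1])/2)
E
```

```text
tip top [[434.3 421.3]
 [486.1 389.6]]
butt side top/bot [[182.4 431.7]
 [212.4 447.3]
 [213.4 479.1]
 [183.7 463.4]]
sill top [[383.  392.4]
 [477.2 334.8]] side [[371.1 316.5]
 [441.9 349.7]]
[[584.7  61.5  42. ]
 [613.2   9.1  42. ]] [599.   35.3  42. ]
```

```bash
python3 - <<'E'
from h import *
a=0
for i in range(4): a=a+cam("side")["color"].astype(float)
a=(a/4).astype(np.uint8)[165:210,215:275]
cv2.imwrite("pics/butt.png",cv2.resize(a,None,fx=12,fy=12,interpolation=cv2.INTER_CUBIC))
u=np.array([np.cos(.522),np.sin(.522),0]);v=np.array([-u[1],u[0],0]);g=np.array([470.1,-41.7,72-1.6])
print((proj("side",[g-75*u+12*v+[0,0,26],g-75*u-12*v+[0,0,26],g-75*u-12*v,g-75*u+12*v])-[215,165]+.5)*12)
E
```

```text
[[138.97198529 377.19922155]
 [210.96204211 414.62308621]
 [213.26053515 491.06067637]
 [142.02996585 453.47696137]]
```

View pics/butt.png

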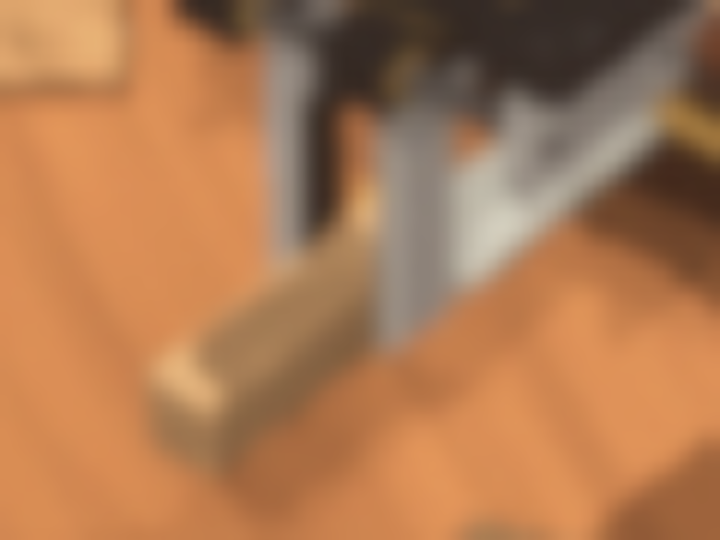

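```bash
python3 d.py 504.1 -20.3 50 .524
```

```text
t 9.0 pos [469.768 -41.56   71.652] rot [ 3.141 -0.     0.522] gap 23.7 F [-0.459  0.992 -0.949] q [-0.166  0.293  1.873  0.     0.975  0.882]
shift cm now-axes [ 4.035 -0.13   2.166] norm 4.58201602216249 | in target axes [ 4.036 -0.123  2.165] | rotvec [ 0.    -0.    -0.002]
```

```bash
python3 -m jog '[[0,-0.1,1.1,0,0,0,0],[0,0,1.1,0,0,0,0],[1,0,0,0,0,0,0],[1,0,0,0,0,0,0],[1,0,0,0,0,0,0],[1,0,0,0,0,0,0],[0,0,0,0,0,0,0],[0,0,0,0,0,0,0]]'; python3 d.py 504.1 -20.3 47 .524; python3 look.py b
```

```text
clock: 9.8
eef_pos: [503.8, -20.0, 49.4]
eef_rot: [-3.141, 0.0, 0.524]
wrist_force: [-0.8, -0.7, -2.0]
finger_gap: 23.9
t 9.8 pos [503.774 -19.966  49.361] rot [-3.141  0.     0.524] gap 23.9 F [-0.833 -0.679 -1.954] q [-0.112  0.393  1.798 -0.     0.952  0.934]
shift cm now-axes [0.012 0.045 0.236] norm 0.24069176520222052 | in target axes [0.012 0.045 0.236] | rotvec [-0.  0.  0.]
```

View pics/b_side.png

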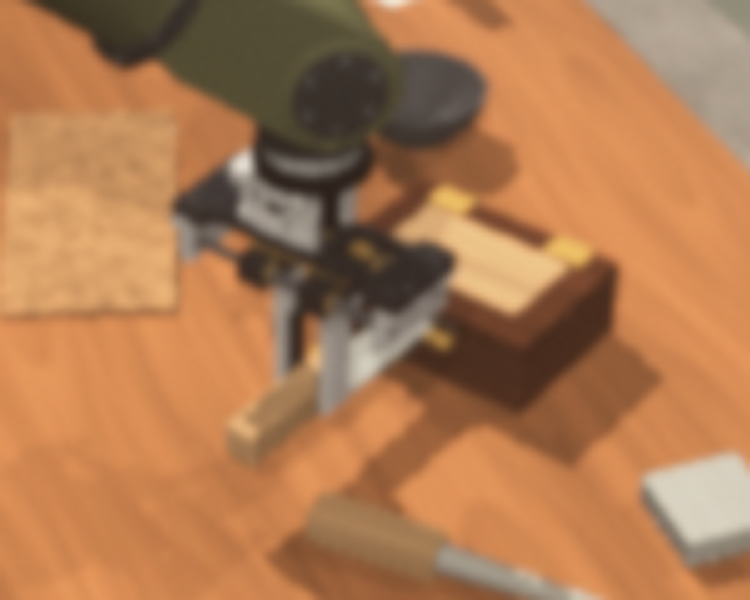

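View pics/b_top.png

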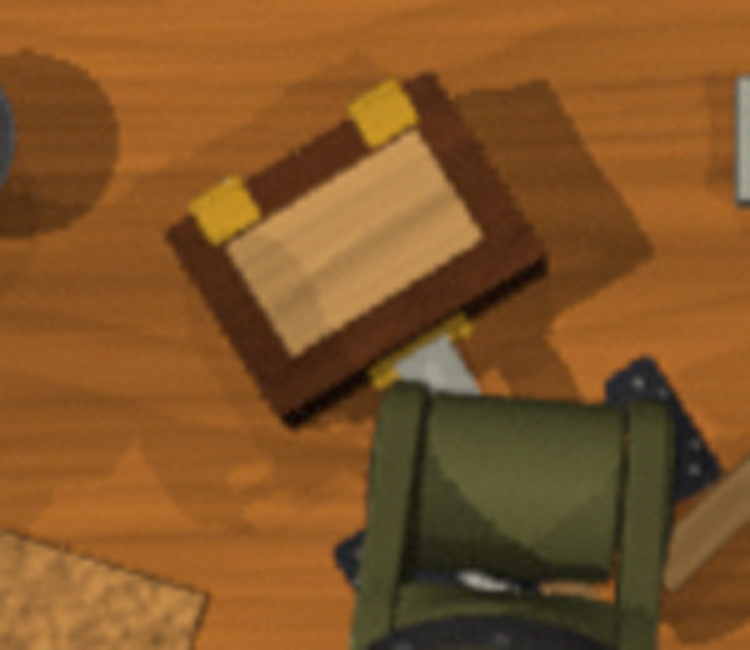

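The top view shows the blade tip (around (425,350) in the crop) centred over the brass sill, just short of the case front. I'll probe down gently onto the sill.

```bash
for i in 1 2 3 ; do python3 -m jog '[[0,0,0.1,0,0,0,0],[0,0,0,0,0,0,0]]' | grep -E "pos|force"; done; python3 -m jog '[[0,0,0.1,0,0,0,0],[0,0,0,0,0,0,0]]' | grep -E "pos|force"
```

```text
eef_pos: [503.6, -20.3, 48.4]
wrist_force: [0.3, 0.1, -0.9]
eef_pos: [503.7, -20.2, 47.3]
wrist_force: [0.2, 0.8, -1.7]
eef_pos: [503.7, -20.2, 46.3]
wrist_force: [-0.4, 1.1, -1.4]
eef_pos: [503.7, -20.1, 45.3]
wrist_force: [-0.6, -0.4, -2.0]
```

```bash
for i in 1 2 3 ; do python3 -m jog '[[0,0,0.07,0,0,0,0],[0,0,0,0,0,0,0]]' | grep -E "pos|force"; done; python3 - <<'E'
from cell import monitor
import numpy as np
s=monitor.read_state();print(s["moment"])
E
```

```text
eef_pos: [503.7, -20.2, 44.7]
wrist_force: [0.2, 0.6, -1.3]
eef_pos: [503.7, -20.2, 44.0]
wrist_force: [0.4, 0.2, -1.8]
eef_pos: [503.8, -20.2, 43.4]
wrist_force: [-0.4, -1.1, -0.1]
[-0.04585663  0.09604914 -0.04672338]
```

```bash
for i in 1 2 ; do python3 -m jog '[[0,0,0.05,0,0,0,0],[0,0,0,0,0,0,0]]' | grep -E "pos|force"; python3 - <<'E'
from cell import monitor
s=monitor.read_state();print(s["moment"])
E
done
```

```text
eef_pos: [503.9, -20.2, 43.0]
wrist_force: [-1.8, -0.8, 1.7]
[-0.07256739  0.14960428 -0.01154213]
eef_pos: [503.9, -20.3, 42.5]
wrist_force: [-3.6, -1.5, 4.6]
[-0.01706476  0.25613643 -0.00954354]
```

```bash
python3 -m jog '[[0,0,-0.35,0,0,0,0],[0,0,0,0,0,0,0],[1,0,0,0,0,0,0],[1,0,0,0,0,0,0],[0,0,0,0,0,0,0],[0,0,0,0,0,0,0]]'; python3 -m jog '[[1,0,0,0,0,0,0],[1.1,0,0,0,0,0,0],[0,0,0,0,0,0,0],[0,0,0,0,0,0,0]]';python3 d.py 539.6 0.2 46.5 .524; python3 look.py c; python3 - <<'E'
import numpy as np
t=np.radians(np.arange(0,96,7.5));x=-85*np.cos(t);z=85*np.sin(t)
for i in range(1,len(t)):print(np.degrees(t[i]),np.round([(x[i]-x[i-1])/10,-(z[i]-z[i-1])/10],2),"tcp z",round(52+z[i]-1.6,1))
E
```

```text
clock: 12.3
eef_pos: [521.2, -9.9, 45.5]
eef_rot: [-3.141, 0.0, 0.524]
wrist_force: [0.0, 0.3, -2.1]
finger_gap: 23.9
clock: 12.7
eef_pos: [539.4, 0.5, 45.6]
eef_rot: [-3.141, 0.0, 0.524]
wrist_force: [-0.5, 0.5, -1.8]
finger_gap: 23.3
t 12.7 pos [539.35    0.519  45.639] rot [-3.141  0.     0.524] gap 23.3 F [-0.454  0.5   -1.805] q [-0.067  0.465  1.7   -0.     0.978  0.98 ]
shift cm now-axes [ 0.006  0.04  -0.086] norm 0.09515230434168963 | in target axes [ 0.006  0.04  -0.086] | rotvec [-0.  0.  0.]
7.499999999999999 [ 0.07 -1.11] tcp z 61.5
14.999999999999998 [ 0.22 -1.09] tcp z 72.4
22.5 [ 0.36 -1.05] tcp z 82.9
29.999999999999996 [ 0.49 -1.  ] tcp z 92.9
37.5 [ 0.62 -0.92] tcp z 102.1
45.0 [ 0.73 -0.84] tcp z 110.5
52.50000000000001 [ 0.84 -0.73] tcp z 117.8
59.99999999999999 [ 0.92 -0.62] tcp z 124.0
67.5 [ 1.   -0.49] tcp z 128.9
75.0 [ 1.05 -0.36] tcp z 132.5
82.5 [ 1.09 -0.22] tcp z 134.7
90.0 [ 1.11 -0.07] tcp z 135.4
```

View pics/c_top.png

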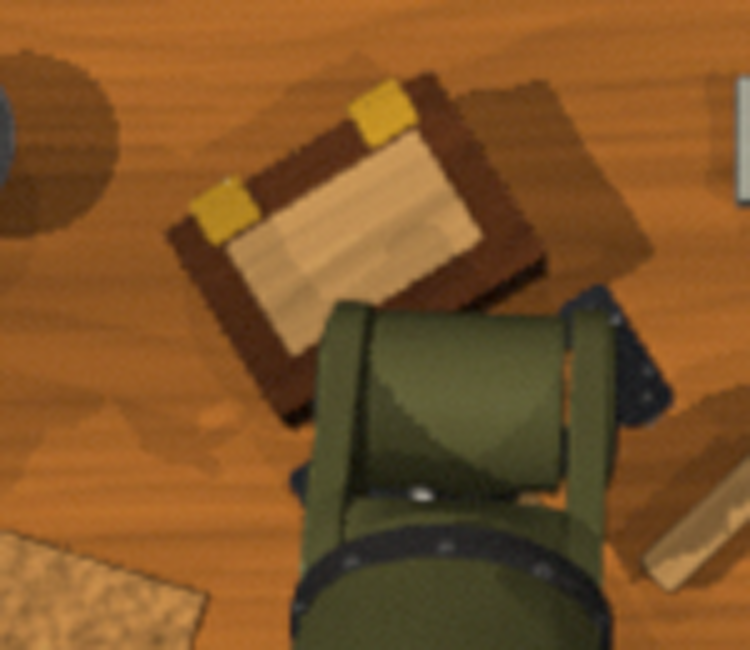

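View pics/c_side.png

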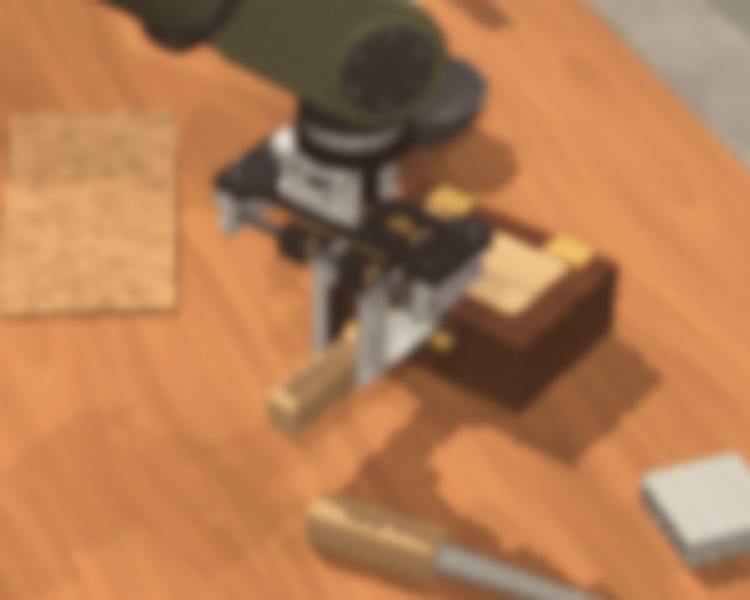

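```bash
python3 -m jog '[[0,0,-0.48,0,0,0,0],[0.04,0,-0.55,0,0,0,0],[0.04,0,-0.55,0,0,0,0],[0.1,0,-0.55,0,0,0,0],[0.12,0,-0.55,0,0,0,0],[0,0,0,0,0,0,0]]'; python3 look.py d;python3 d.py 539.6 0.2 46.5 .524
```

```text
clock: 13.4
eef_pos: [542.4, 1.9, 73.6]
eef_rot: [3.141, -0.001, 0.524]
wrist_force: [0.0, 0.2, -1.5]
finger_gap: 23.6
t 13.5 pos [542.284   1.936  72.976] rot [ 3.141 -0.001  0.524] gap 23.7 F [ 0.76   0.301 -0.075] q [-0.064  0.429  1.676  0.     1.035  0.983]
shift cm now-axes [-0.322  0.015  2.647] norm 2.6668372998697323 | in target axes [-0.319  0.016  2.648] | rotvec [ 0.001 -0.001 -0.   ]
```

View pics/d_side.png

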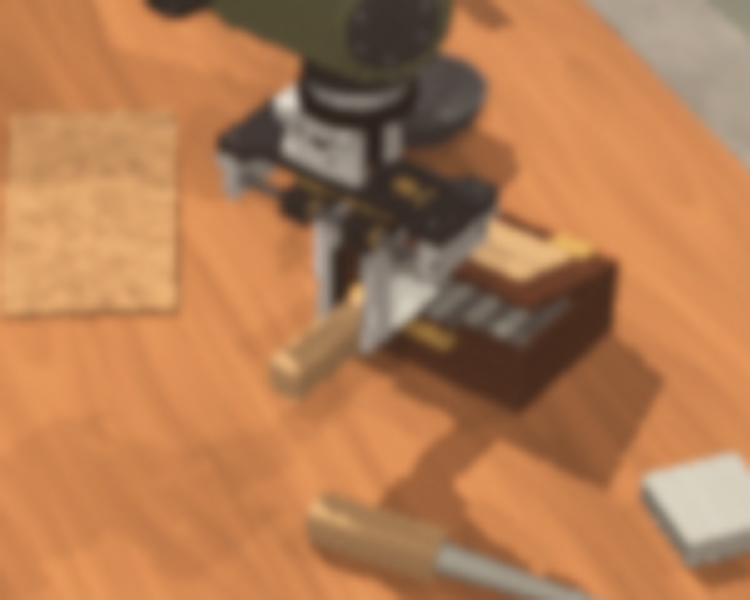

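The lid has lifted on the blade: punches are visible at around (490,310) in the crop, and the gripper isn't touching the lid. I'll continue the arc.

```bash
python3 -m jog '[[0.18,0,-0.53,0,0,0,0],[0.18,0,-0.53,0,0,0,0],[0.25,0,-0.5,0,0,0,0],[0.25,0,-0.5,0,0,0,0],[0.31,0,-0.46,0,0,0,0],[0.31,0,-0.46,0,0,0,0],[0.37,0,-0.42,0,0,0,0],[0.37,0,-0.42,0,0,0,0]]'; python3 look.py e;python3 d.py 539.6 0.2 46.5 .524
```

```text
clock: 14.3
eef_pos: [561.4, 13.1, 111.2]
eef_rot: [3.142, -0.0, 0.524]
wrist_force: [-1.1, -0.3, -3.3]
finger_gap: 23.4
t 14.4 pos [561.843  13.26  111.496] rot [ 3.141 -0.001  0.524] gap 23.3 F [-0.743  0.3   -1.209] q [-0.042  0.419  1.59   0.     1.132  1.005]
shift cm now-axes [-2.588  0.014  6.496] norm 6.992742483465186 | in target axes [-2.579  0.018  6.5  ] | rotvec [ 0.001 -0.001  0.   ]
```

View pics/e_side.png

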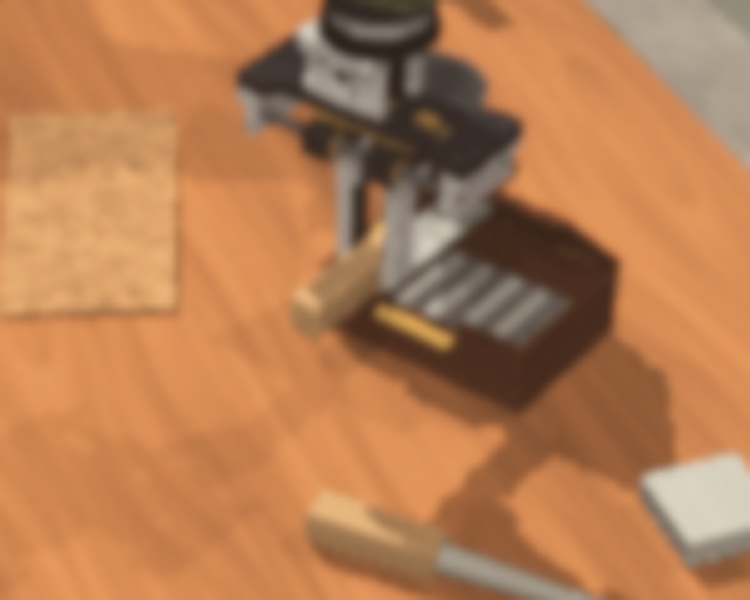

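```bash
python3 -m jog '[[0.42,0,-0.37,0,0,0,0],[0.42,0,-0.37,0,0,0,0],[0.46,0,-0.31,0,0,0,0],[0.46,0,-0.31,0,0,0,0],[0.5,0,-0.25,0,0,0,0],[0.5,0,-0.25,0,0,0,0],[0.52,0,-0.18,0,0,0,0],[0.52,0,-0.18,0,0,0,0]]'; python3 look.py f;python3 d.py 613.4 42.5 135 .524
```

```text
clock: 15.2
eef_pos: [594.4, 32.2, 133.2]
eef_rot: [-3.142, -0.0, 0.524]
wrist_force: [-1.9, -1.3, -2.5]
finger_gap: 23.6
t 15.3 pos [594.644  32.298 133.224] rot [ 3.141 -0.001  0.524] gap 23.5 F [-0.784 -0.935 -1.226] q [-0.007  0.465  1.468  0.     1.208  1.039]
shift cm now-axes [ 2.134  0.055 -0.176] norm 2.1424372450707594 | in target axes [ 2.134  0.055 -0.178] | rotvec [ 0.    -0.001  0.   ]
```

View pics/f_side.png

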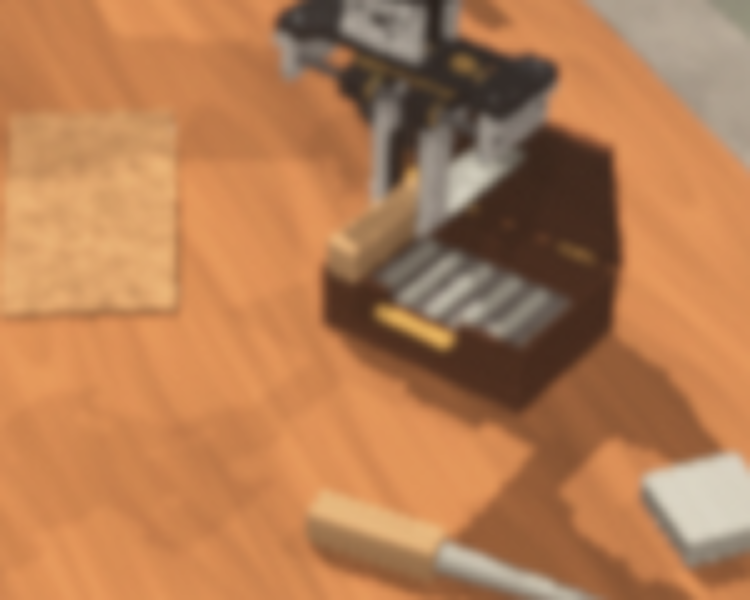

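View pics/f_top.png

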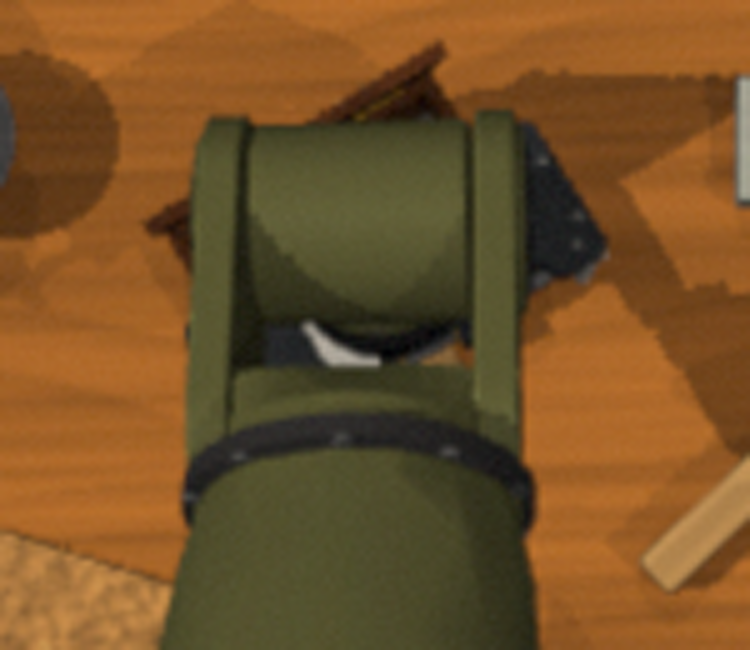

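```bash
python3 -m jog '[[0.5,0,-0.1,0,0,0,0],[0.5,0,-0.05,0,0,0,0],[0.5,0,0,0,0,0,0],[0.5,0,0,0,0,0,0],[0.15,0,0,0,0,0,0],[0,0,0,0,0,0,0],[0,0,0,0,0,0,0]]'; python3 look.py g;python3 d.py 613.4 42.5 135 .524
```

```text
clock: 16.0
eef_pos: [612.6, 42.8, 134.5]
eef_rot: [-3.142, -0.0, 0.524]
wrist_force: [0.3, 1.3, -0.7]
finger_gap: 24.0
t 16.1 pos [612.583  42.695 134.563] rot [ 3.142 -0.     0.524] gap 23.5 F [ 0.348  0.406 -1.381] q [0.01  0.503 1.407 0.    1.231 1.057]
shift cm now-axes [ 0.061  0.058 -0.044] norm 0.09470260835125455 | in target axes [ 0.061  0.058 -0.044] | rotvec [ 0. -0. -0.]
```

View pics/g_side.png

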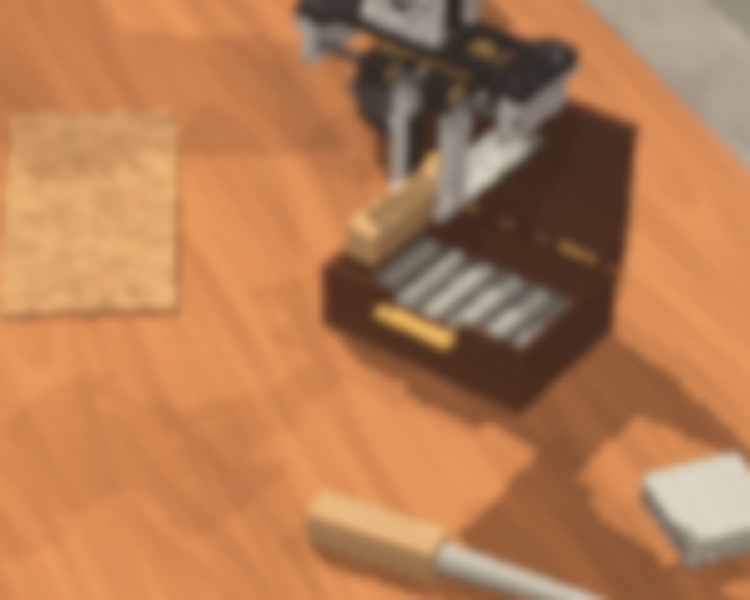

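View pics/g_top.png

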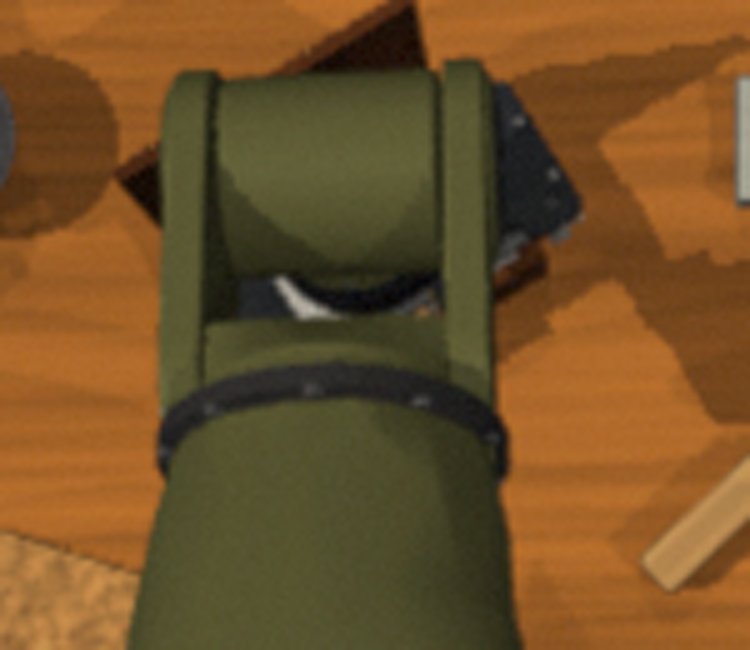

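```bash
cat > lid.py <<'E'
from h import *
np.set_printoptions(precision=0,suppress=True)
c=np.array([660,69.3,0]);y=.524;u=np.array([np.cos(y),np.sin(y),0]);v=np.array([-u[1],u[0],0]);z=np.array([0,0,1.])
h=c+60*u+52*z
for th in (80,85,90,95,100,105,110):
    t=np.radians(th); d=-np.cos(t)*u+np.sin(t)*z; n=np.sin(t)*u+np.cos(t)*z
    P=[h+120*d-85*v,h+120*d+8*n-85*v,h+120*d+85*v,h+120*d+85*v+8*n]
    print(th,((proj("side",P)-[190,110])*5+2).ravel(),((proj("top",P)-[150,90])*5+2).ravel())
E
python3 lid.py
```

```text
80 [614. 147. 620. 140. 407.  63. 413.  57.] [442.  39. 434.  25. 142. 222. 133. 208.]
85 [622. 139. 629. 133. 415.  56. 422.  50.] [431.  20. 422.   6. 131. 203. 122. 189.]
90 [631. 131. 637. 126. 424.  49. 431.  44.] [420.   2. 411. -12. 120. 185. 111. 171.]
95 [639. 125. 645. 121. 433.  43. 439.  39.] [408. -16. 400. -29. 109. 167. 101. 154.]
100 [647. 120. 653. 117. 441.  39. 448.  36.] [398. -32. 389. -45.  98. 150.  91. 137.]
105 [655. 116. 660. 114. 449.  36. 456.  34.] [387. -48. 379. -60.  89. 134.  82. 121.]
110 [662. 114. 667. 113. 457.  34. 463.  33.] [377. -63. 369. -73.  80. 118.  73. 107.]
```

```bash
python3 -m jog '[[-1,0,0,0,0,0,0],[-2,0,0,0,0,0,0],[-3,0,0,0,0,0,0],[-4,0,0,0,0,0,0],[0,0,0,0,0,-0.143,0],[0,0,0,0,0,-0.143,0],[0,0,0,0,0,-0.143,0],[0,0,0,0,0,-0.143,0]]'; python3 -m jog '[[0,0,0,0,0,-0.144,0],[0,0,0,0,0,0,0]]'; python3 d.py 451.5 286.9 100 1.24; python3 look.py i
```

```text
clock: 16.9
eef_pos: [525.4, -7.6, 134.7]
eef_rot: [3.141, -0.0, 1.101]
wrist_force: [-0.6, -0.4, -1.6]
finger_gap: 23.7
clock: 17.1
eef_pos: [525.5, -7.5, 134.6]
eef_rot: [3.141, -0.0, 1.242]
wrist_force: [-0.2, -0.2, -0.8]
finger_gap: 23.6
t 17.1 pos [525.493  -7.546 134.619] rot [ 3.141 -0.     1.242] gap 23.6 F [-0.154 -0.227 -0.837] q [-0.084  0.316  1.673 -0.     1.152  0.245]
shift cm now-axes [ 25.478 -16.511   3.46 ] norm 30.556835637280106 | in target axes [ 25.445 -16.562   3.462] | rotvec [ 0.    -0.     0.002]
```

View pics/i_top.png

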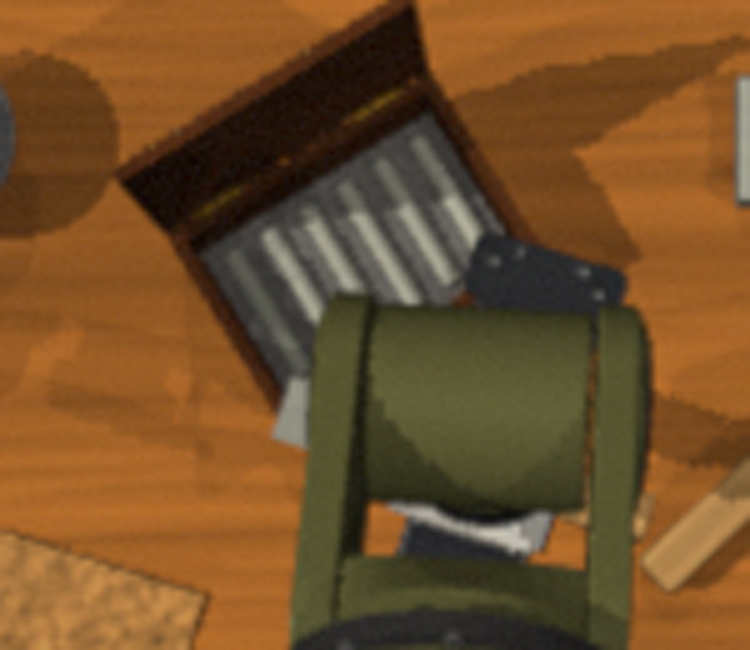

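The lid stands upright and stays there: its top edge runs (120,178) to (412,2) in the crop, about 90–91°. Next, the mat.

```bash
python3 -m jog '[[3.18,-2.06,0,0,0,0,0],[3.18,-2.06,0,0,0,0,0],[3.18,-2.06,0,0,0,0,0],[3.18,-2.06,0,0,0,0,0],[3.18,-2.06,0,0,0,0,0],[3.18,-2.06,0,0,0,0,0],[3.18,-2.06,0,0,0,0,0],[3.18,-2.06,0,0,0,0,0]]'; python3 -m jog '[[0,0,3,0,0,0,0],[0,0,3,0,0,0,0],[0,0,3,0,0,0,0],[0,0,0,0,0,0,0],[0,0,0,0,0,0,0]]'; python3 d.py 451.5 286.9 10 1.24
python3 - <<'E'
from h import *
for n,(a,b,c0,d) in {"side":(100,220,160,310),"top":(160,280,70,220)}.items():
    c=cam(n)["color"]; cv2.imwrite(f"pics/j_{n}.png",cv2.resize(c[a:b,c0:d],None,fx=5,fy=5,interpolation=cv2.INTER_CUBIC))
E
```

```text
clock: 18.0
eef_pos: [452.2, 288.2, 134.7]
eef_rot: [3.141, -0.0, 1.236]
wrist_force: [0.1, -0.5, -1.5]
finger_gap: 23.6
clock: 18.5
eef_pos: [453.0, 286.8, 45.3]
eef_rot: [-3.142, 0.0, 1.238]
wrist_force: [-0.1, 0.4, -1.2]
finger_gap: 23.9
t 18.5 pos [453.018 286.833  45.252] rot [-3.142  0.     1.238] gap 23.9 F [-0.078  0.351 -1.16 ] q [0.496 0.459 1.709 0.    0.973 0.829]
shift cm now-axes [-0.043 -0.145  3.525] norm 3.528490416899968 | in target axes [-0.043 -0.146  3.525] | rotvec [-0.     0.    -0.002]
```

View pics/j_side.png

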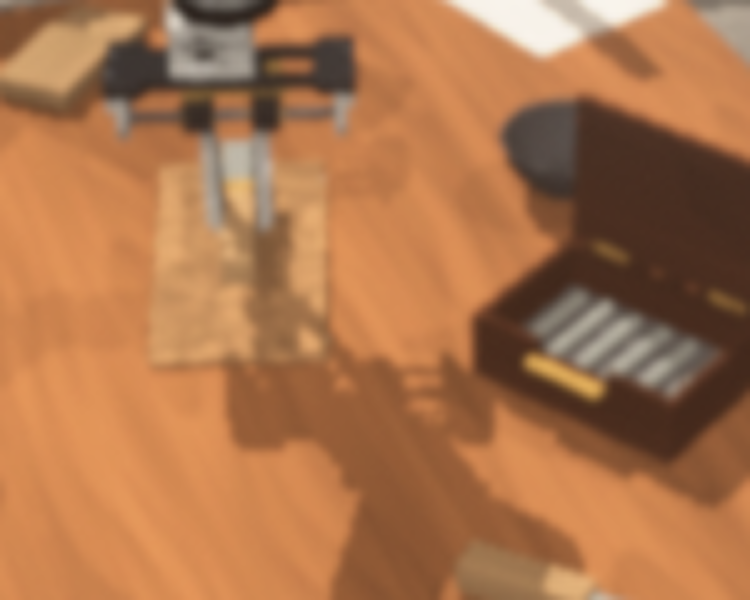

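View pics/j_top.png

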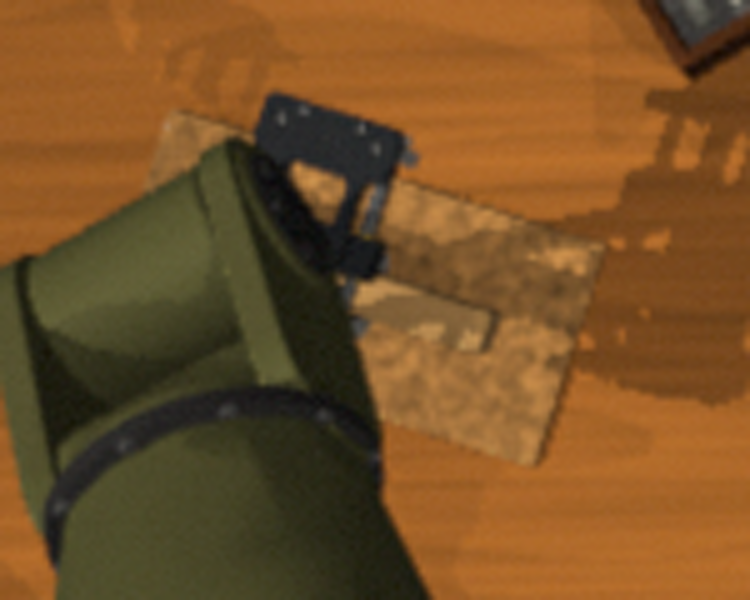

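```bash
python3 -m jog '[[0,-0.14,1.2,0,0,0,0],[0,0,1.2,0,0,0,0],[0,0,0.9,0,0,0,0],[0,0,0.3,0,0,0,0],[0,0,0.1,0,0,0,0],[0,0,0,0,0,0,0],[0,0,0,0,0,0,0]]'; for i in 1 2 ; do python3 -m jog '[[0,0,0.07,0,0,0,0],[0,0,0,0,0,0,0]]' | grep -E "pos|force"; done
```

```text
clock: 19.3
eef_pos: [451.7, 287.4, 7.9]
eef_rot: [3.141, -0.0, 1.24]
wrist_force: [-0.4, -0.0, -1.6]
finger_gap: 23.6
eef_pos: [451.6, 287.3, 7.0]
wrist_force: [0.2, 0.1, -1.1]
eef_pos: [451.6, 287.4, 6.5]
wrist_force: [-2.6, -0.9, 4.9]
```

```bash
python3 -m jog '[[0,0,0,0,0,0,26],[0,0,0,0,0,0,28],[0,0,0,0,0,0,32],[0,0,0,0,0,0,40],[0,0,0,0,0,0,50],[0,0,0,0,0,0,60],[0,0,0,0,0,0,60]]' 10; python3 -m jog '[[0,0,-0.5,0,0,0,60],[0,0,-2,0,0,0,60],[0,0,-4,0,0,0,60],[0,0,-5,0,0,0,60],[0,0,-5,0,0,0,60],[-5,0,0,0,0,0,60],[-5,0,0,0,0,0,60],[-5,0,0,0,0,0,60]]'
python3 -m jog '[[-2,-4,0,0,0,0,60],[0,-5,0,0,0,0,60],[0,-5,0,0,0,0,60],[0,-5,0,0,0,0,60],[0,0,0,0,0,0,60],[0,0,0,0,0,0,60]]'
python3 - <<'E'
from h import *
for n in("side","top"):
    cv2.imwrite(f"pics/z_{n}.png",cv2.resize(cam(n)["color"],None,fx=1.5,fy=1.5,interpolation=cv2.INTER_CUBIC))
E
```

```text
clock: 20.4
eef_pos: [451.5, 287.3, 6.1]
eef_rot: [3.142, -0.0, 1.24]
wrist_force: [0.5, -0.3, -0.0]
finger_gap: 55.5
clock: 21.2
eef_pos: [401.8, 144.1, 171.6]
eef_rot: [3.141, -0.0, 1.241]
wrist_force: [1.7, -0.9, 0.7]
finger_gap: 56.0
clock: 21.8
eef_pos: [216.4, 188.7, 171.8]
eef_rot: [3.14, -0.002, 1.242]
wrist_force: [0.2, -0.2, -0.1]
finger_gap: 56.3
```

View pics/z_side.png

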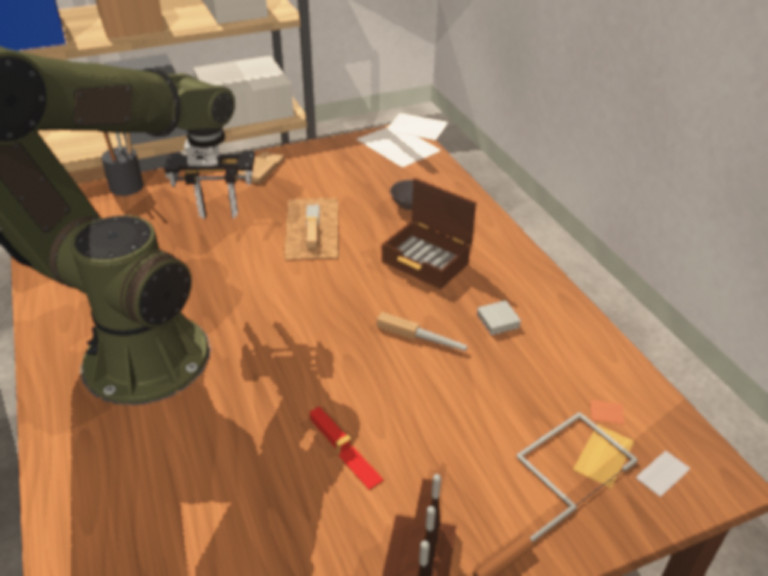

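View pics/z_top.png

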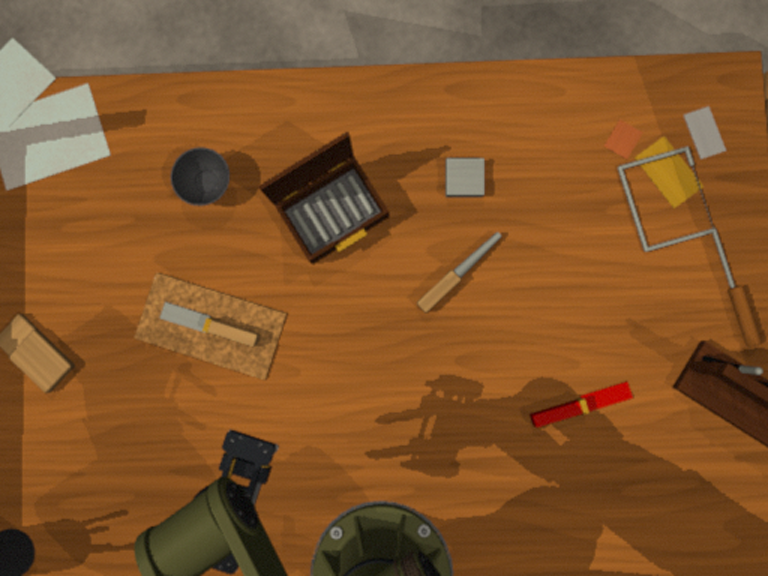

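The whole knife lies on the mat, from the blade end at (165,313) to the butt at (257,338) in the enlarged top view. The lid is upright and the bystanders sit where they were at the start.

```bash
python3 -c "
from cell import order; print(order.sign_off())"
```

```text
the job is handed in; nothing more can be done
None
```

I handed the job in at about 22 s, with the lid open and the knife lying on the cork mat; the sign-off gives no verdict.

- **Knife and lid:** I gripped the knife's handle and touched the blade to the sill to set its height. I then slid it into the slot without any notable force and raised the lid with the blade alone. Pulling back left the lid upright, at about 90–91° in both cameras.
- **Laying down:** I lowered the knife until it touched the mat (about 5 N), then opened the fingers and backed away.
- **Last checks:** The final pictures show the whole knife on the mat with space all round. The mandrel, block, bowl and red decoy look unmoved and the arm is clear of everything. I judged this by eye and did not measure the final positions.
- **Disagreement:** The side camera put things about 1–2 pixels (a few mm) off the top camera. I took the blade height from the touch on the sill, which agreed with the expected height to about 0.3 mm.

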